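# Show the bench camera its reference target in a hand mirror

## Robot

A 6-joint arm with a two-finger parallel gripper is mounted at the origin on a cart in front of the work surface, level with it; the furniture and walls round the work are solid. World frame = base frame: x ahead of the robot, y to its left, z up, the work surface at z = 0. Lengths are in m, angles in rad, forces in N, time in s.
With the tool pointing down it reaches from about 0.25 to 0.775 m from the base axis. Payload 4 kg.
Tool frame: the origin (TCP) lies at the very end of the fingers, on their centre line; the grasp point (between the pads) lies 19 mm behind it; x points along the fingers, y is the direction in which the jaws open and shut, and the axes are right-handed (so a half turn about x gives the same grasp; the last joint's range is limited). The gripper opens to 94 mm and grips with 3 to 60 N. Pads are 16 mm wide; open, the fingers measure 119 mm over their backs; the gripper's body (75 mm by 177 mm) begins 78 mm behind the grasp point.
Start: joints at [-1.252, 0.087, 1.371, -0, 1.684, -0.103], TCP at [0.225, -0.502, 0.206] pointing down, gripper open.
Joint ranges: [-3.1, 3.1], [-0.76, 2.03], [0.27, 2.55], [-1.08, 4.22], [0.17, 2.65], [-2.57, 2.57]. Speed limits (rad/s): [2.79, 2.79, 3.14, 3.14, 3.14, 3.14].

## Interface

Orientations are given as [roll, pitch, yaw] about the fixed x, y, z axes, in that order (R = Rz(yaw) Ry(pitch) Rx(roll)).
In Python, from bench import robot gives the robot as it stands.
- The arm moves only by the tool carry_out, never from a script. Its argument "targets" is a list of rows, each a list of 5 numbers: the closure, from 0 (fully open) to 1 (shut), then the shift along the tool's x, y, z in cm, then the turn about the tool's x in degrees. In form: [[fingers, tx, ty, tz, turn], ...]. A call has 1 to 20 rows; each row shifts and turns the commanded pose from where the row before left it, along the tool's axes as they then stand; what a row does not reach is not made up. A row lasts 1/10 s, in which the tool goes at most 50 mm and 8.59 degrees, less where a joint would pass 70% of its speed; a pose out of reach is approached as far as the arm can. A call is refused whole if a number of a shift passes 5 or a number of a turn 8.59, either way. A call with a gripper value outside its range is refused whole. The fingers move at their own pace and stop on an object; the grip force is fixed at half the most. Time passes only in rows, so rows that do not move let the fingers close. It gives the time, the measured TCP pose, the force and the opening at its end, in the units of the state.
- robot.get_obs(): the state, without advancing time (a new reading comes with each control period).
- robot.snapshot(name): name is "side" or "top" or "wrist"; returns a dict with "image" (480x640x3 uint8, red, green, blue), "camera_matrix" (3x3 intrinsics, pixels), "pose" (4x4, takes a point from camera to world coordinates). Camera axes: x right, y up, looking along -z (the intrinsics and any distortion apply to the point x, -y, -z); pixel columns grow to the right and rows downward; lengths in m; the calibration is good to about 2 mm. A picture is of the moment at which its call begins. There is no depth.
- robot.close_job(): hands the job in, once; it reports no verdict.
The state is a dict: "time": time; "joint_positions": joint angles; "qvel": joint speeds; "joint_torque": joint torques, N m; "tool_pos": TCP position; "ee_rot": TCP orientation; "wrist_force": force on the tool from outside, world axes, zero at the start; "wrist_torque": the same for the moment, N m; "width": finger opening in m.
Only numpy, scipy, OpenCV 4.12 (cv2) and the standard library are available. Lean on these libraries where they do the work, as an engineer would, in place of code of your own. Each camera call takes 0.05 s, during which the arm holds its last target. There are 200 camera calls.

## Task

Lift the hand mirror out of its holder, dip its head into the open cleaning pot until the whole glass is below the rim, and take it out again without shoving the pot. Then hold the mirror upright with its head at lens height right above the ring on the camera stand, and turn it until the cross-shaped target is reflected in the middle of the glass to the camera lens (the plain ball on the other side is not wanted). Finish still holding the mirror there, steady at that angle and touching nothing else, with the other things on the desk left alone.

Things in the scene. Friction and masses are not known exactly. Their poses are not given: they have to be found in the camera images.
- mirror: Loose hand mirror, 60 g, hanging upright, head down. Origin: centre of the underside of its flange (24 x 62 x 6 mm, x by y), resting on the holder. z up the handle, glass looks to +x. Above: square grip 14 x 14 mm, from 6 to 56 mm above the origin, sides along x and y (grasp here). Below: 10 mm neck, then a round head 46 mm across, 7 mm thick, centre 65 mm and lowest point 88 mm below the origin.
- mirror_face (a point): Centre of the bright round glass (40 mm in diameter) on one side of the mirror's head: 4 mm along +x and 65 mm below the mirror's origin. Axes as the mirror's: +x out of the glass, z up the handle.
- holder: Fixed grey bridge-shaped holder, foot 90 x 120 mm. Top plate 70 x 110 mm, its upper side 100 mm above the desk, with a 14 x 54 mm slot in the middle (long way along the holder's y) through which the mirror's head hangs; lift the mirror straight up at least 90 mm to clear it. Origin: centre of the underside.
- pot: Loose open round white cleaning pot with an empty hollow, 300 g, 80 mm across at the rim, 65 mm high, wall 4 mm, at least 66 mm wide inside, inner floor 6 mm above the desk. Origin: centre of the underside.
- stand: Fixed T-shaped camera stand, grey base 6 mm thick. Origin: desk level, centre of the dark ring (42 mm across) on the base. x points from the ring to the camera, y to the left. The small grey camera, 102 mm high, looks back at the ring. Two posts stand 96 mm along x and 115 mm to either side (y +115, -115), 150 mm from the ring's axis, the camera between them.
- lens (a point): Centre of the camera lens's front, 150 mm along the stand's x from the ring's axis, 80 mm above the desk.
- ring_axis (a point): Point 80 mm above the desk (lens height) on the upright axis of the ring: the mirror's glass is to be held here. Axes as the stand's.
- target: Fixed post on the stand, in the left or the right place, topped by the wanted target: a dark three-way cross of bars 42 mm long and 8 mm thick. Origin: under the post's foot, on the base.
- target_centre (a point): Centre of the cross, 80 mm above the desk, 150 mm from the ring's axis.
- blank: Fixed post in the other place, topped by a plain dark ball 30 mm in diameter, centre 80 mm above the desk. Not wanted. Origin: under the post's foot, on the base.
- mid_left (a point): Point midway between the lens and the centre of whatever stands in the left (+y) place of the stand: 123 mm along the stand's x, 57 mm along +y from the ring's axis, 80 mm high. A mirror on the ring's axis that faces this point reflects the left place to the lens.
- mid_right (a point): The same for the right (-y) place: 123 mm along the stand's x, 57 mm along -y.
- reagent_bottle: Bystander: loose amber reagent bottle, 62 mm wide, 135 mm high. Origin: centre of the underside.
- wash_bottle: Bystander: loose small white bottle, 42 mm wide, 92 mm high. Origin: centre of the underside.
- timer: Bystander: loose flat white lab timer, 62 x 66 x 19 mm. Origin: centre of the underside.
- vial: Bystander: loose capped glass vial, 22 mm wide, 46 mm high. Origin: centre of the underside.
- dish: Bystander: loose closed clear petri dish, 92 mm wide, 16 mm high. Origin: centre of the underside.
Things that resemble listed ones, but are neither listed nor needed, are in the scene too. What is shaped like the mirror but purple or red is not meant.

How it is judged:
By the outcome, as a careful person would: the job done as asked, in the order asked, and still so for the second after the job is handed in, while the arm keeps its last pose, push and grip.
It also fails if it takes over 51 s, if anything falls off the work surface, if the arm or the gripper's body presses on something with over 40 N, if the wrist force passes 120 N, or if a joint passes its speed limit or range.

## Working session

There is one attempt and no reset: what is moved stays moved. The work goes in short steps, Python scripts to look and compute and a tool call to move; the robot and the scene stay as the last step left them, time stands still between calls to the robot, and variables do not carry over. Pictures are saved under pics/ and viewed, about 8 in all and at most 12, crops included, and the job is handed in when it is done.

Besides the shell and the picture viewer there is one more tool, called after ">>>" by a JSON object that holds its "name" and its "arguments", one argument or row to a line. carry_out: Moves the arm, as the interface text tells. Its arguments: {"type":"object","properties":{"targets":{"type":"array","items":{"type":"array","items":{"type":"number"}}}},"required":["targets"]}

```bash
mkdir -p pics; cat > h.py <<'E'
import numpy as np, cv2, pickle
from bench import robot
def snap(n,f):
    s=robot.snapshot(n); cv2.imwrite(f'pics/{f}.png',s['image'][:,:,::-1]); pickle.dump(s,open(f'pics/{f}.pkl','wb')); return s
def load(f): return pickle.load(open(f'pics/{f}.pkl','rb'))
def ray(s,u,v):
    d=np.linalg.inv(s['camera_matrix'])@[u,v,1]; P=s['pose']
    return P[:3,3],P[:3,:3]@[d[0],-d[1],-d[2]]
def onz(s,u,v,z):
    o,d=ray(s,u,v); return o+d*(z-o[2])/d[2]
def proj(s,p):
    P=s['pose'];c=P[:3,:3].T@(np.array(p)-P[:3,3]);q=s['camera_matrix']@[c[0],-c[1],-c[2]];return q[:2]/q[2]
def tri(*obs):
    A=np.zeros((3,3));b=np.zeros(3)
    for s,u,v in obs:
        o,d=ray(s,u,v);d=d/np.linalg.norm(d);M=np.eye(3)-np.outer(d,d);A+=M;b+=M@o
    return np.linalg.solve(A,b)
E
python3 - <<'E'
from h import *
for n in('top','side'):
    s=snap(n,n+'0');print(n,s['camera_matrix'].tolist(),s['pose'].round(3).tolist(),[k for k in s])
o=robot.get_obs();print({k:np.round(v,3).tolist() for k,v in o.items()})
E
```

```text
top [[507.9385106277853, 0.0, 318.9188046605602], [0.0, 507.9385106277853, 236.47933115992828], [0.0, 0.0, 1.0]] [[0.055, 0.979, -0.199, 0.232], [-0.998, 0.055, -0.006, -0.042], [0.005, 0.199, 0.98, 1.429], [0.0, 0.0, 0.0, 1.0]] ['image', 'camera_matrix', 'pose']
side [[500.18293562553373, 0.0, 317.0616598732758], [0.0, 500.18293562553373, 244.02128255616216], [0.0, 0.0, 1.0]] [[-1.0, -0.005, -0.023, 0.457], [-0.019, -0.38, 0.925, 1.112], [-0.014, 0.925, 0.38, 0.542], [0.0, 0.0, 0.0, 1.0]] ['image', 'camera_matrix', 'pose']
{'time': 0.1, 'joint_positions': [-1.252, 0.088, 1.372, -0.0, 1.684, -0.103], 'qvel': [0.0, -0.0, -0.002, 0.0, -0.001, 0.0], 'joint_torque': [0.002, -34.126, -30.33, 0.072, 0.03, -0.0], 'tool_pos': [0.225, -0.501, 0.204], 'ee_rot': [-1.664, 1.569, 1.899], 'wrist_force': [-0.285, -0.756, 0.383], 'wrist_torque': [-0.034, -0.01, 0.02], 'width': 0.093}
```

View pics/top0.png

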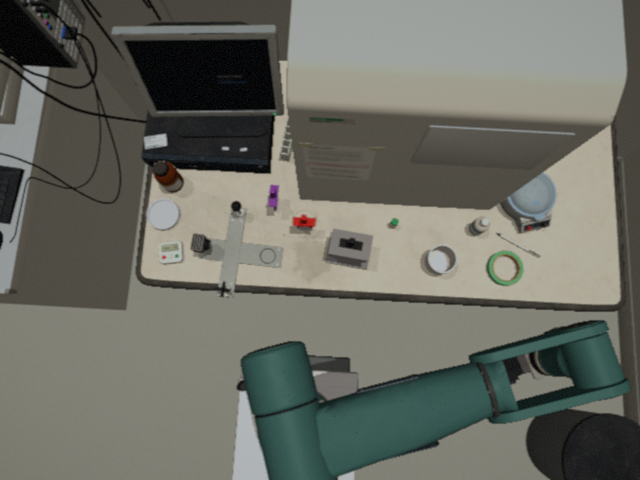

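View pics/side0.png

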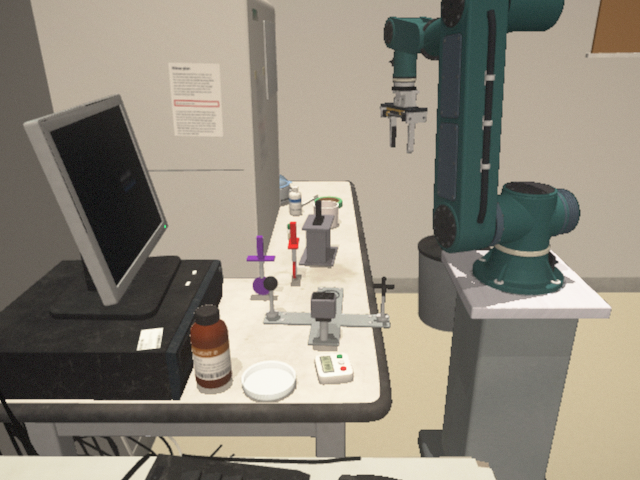

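Top view: the holder with the black mirror is at about (350,247), the ring at (268,257), the camera at (200,243), the cross at (225,290), the ball at (237,207) and the pot at (440,261). I'll enlarge these next.

```bash
python3 - <<'E'
from h import *
t=load('top0');s=load('side0')
a=cv2.resize(t['image'][195:305,180:380][:,:,::-1],None,fx=4,fy=4,interpolation=cv2.INTER_CUBIC)
cv2.imwrite('pics/c1.png',a)
b=cv2.resize(s['image'][180:350,240:400][:,:,::-1],None,fx=3.5,fy=3.5,interpolation=cv2.INTER_CUBIC)
cv2.imwrite('pics/c2.png',b)
for n,u,v,z in [('mirrortop',350,242,.156),('ring',268,257,.006),('cam',200,243,.1),('cross',225,290,.08),('ball',237,207,.08),('pot',440,261,.065),('timer',172,252,.019),('red',304,222,.1)]: print(n,onz(t,u,v,z).round(3))
E
```

```text
mirrortop [ 0.48  -0.114  0.156]
ring [0.452 0.108 0.006]
cam [0.465 0.281 0.1  ]
cross [0.346 0.207 0.08 ]
ball [0.574 0.195 0.08 ]
pot [ 0.459 -0.365  0.065]
timer [0.449 0.377 0.019]
red [0.538 0.009 0.1  ]
```

View pics/c1.png

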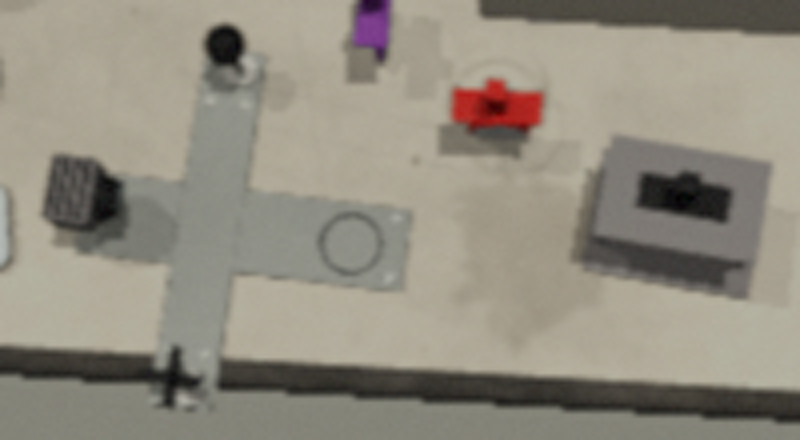

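View pics/c2.png

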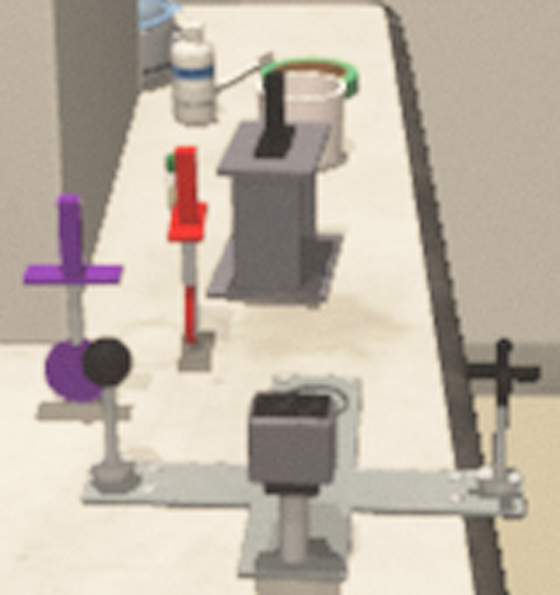

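```bash
cat >> h.py <<'E'
from scipy.spatial.transform import Rotation as Ro
def R(): return Ro.from_euler('xyz',robot.get_obs()['ee_rot']).as_matrix()
def cm(dw): return (R().T@np.array(dw)*100).round(2)
E
python3 - <<'E'
from h import *
s=snap('wrist','w0');o=robot.get_obs();r=R();print(r.round(3).tolist())
print('cam in tool',(r.T@(s['pose'][:3,3]-o['tool_pos'])).round(3),(r.T@s['pose'][:3,:3]).round(3).tolist(),s['camera_matrix'][0,0])
print(cm([.235,.10,.146]))
t=load('top0')
# slot ends/ flange ends (orig px = 180+u/4,195+v/4)
f=lambda u,v,z:onz(t,180+u/4,195+v/4,z)
for n,u,v,z in [('fl',640,190,.106),('fr',730,205,.106),('p1',615,135,.1),('p2',772,160,.1),('p3',595,235,.1),('p4',750,263,.1),('ring',351,243,.006),('cross',178,378,.08),('ball',225,45,.08)]:print(n,f(u,v,z).round(4))
E
```

```text
[[-0.001, 0.409, -0.912], [0.002, -0.912, -0.409], [-1.0, -0.002, -0.0]]
cam in tool [-0.179  0.    -0.07 ] [[0.001, 0.24, -0.971], [1.0, -0.0, 0.002], [0.0, -0.971, -0.24]] 383.7925495185454
[-14.6    0.47 -25.54]
fl [ 0.4865 -0.0901  0.106 ]
fr [ 0.4797 -0.15    0.106 ]
p1 [ 0.5241 -0.0718  0.1   ]
p2 [ 0.513  -0.1774  0.1   ]
p3 [ 0.4556 -0.0619  0.1   ]
p4 [ 0.4426 -0.1652  0.1   ]
ring [0.456 0.109 0.006]
cross [0.3476 0.2087 0.08  ]
ball [0.5765 0.1976 0.08  ]
```

```bash
python3 - <<'E'
from h import *
t=load('top0');s=load('side0')
for u,v in [(300,198),(400,204),(505,210)]:print('fridge base',onz(t,u,v,0).round(3))
for u,v in [(278,215),(275,300)]:print(onz(s,u,v,0).round(3))
for z in(0,.3,.6,1.):print(z,[proj(t,(x,0,z)).round(0).tolist() for x in(.6,.65,.7)])
E
```

```text
fridge base [0.632 0.029 0.   ]
fridge base [ 0.631 -0.263  0.   ]
fridge base [ 0.63  -0.568  0.   ]
[ 0.625 -0.462  0.   ]
[0.578 0.123 0.   ]
0 [[309.0, 209.0], [310.0, 193.0], [311.0, 176.0]]
0.3 [[307.0, 177.0], [309.0, 156.0], [310.0, 136.0]]
0.6 [[304.0, 123.0], [306.0, 96.0], [308.0, 70.0]]
1.0 [[295.0, -49.0], [298.0, -93.0], [301.0, -135.0]]
```

>>> {"name": "carry_out", "arguments": {
  "targets": [
    [0, -3, 0, 0, 0],
    [0, -4, 0, 0, 0],
    [0, -3, 0, -2.5, 0],
    [0, -2, -0.2, -3.5, 0],
    [0, -2, -0.2, -4, 0],
    [0, -1, -0.2, -4, 0],
    [0, 0, -0.2, -4, 0],
    [0, 0, -0.2, -4, 0],
    [0, 0, 0, -3, 0],
    [0, 0, 0, 0, 0],
    [0, 0, 0, 0, 0],
    [0, 0, 0, 0, 0]
  ]
}}

```text
time: 1.35
tool_pos: [0.4483, -0.3909, 0.3554]
ee_rot: [-0.172, 1.57, -2.893]
wrist_force: [-0.2, -0.9, 0.3]
width: 0.0938
```

```bash
python3 - <<'E'
from h import *
s=snap('wrist','w1');o=robot.get_obs();print(o['time'],o['tool_pos'].round(4) if hasattr(o['tool_pos'],'round') else o['tool_pos'])
print(proj(s,(.459,-.365,.065)))
E
```

```text
1.4 [ 0.4481 -0.391   0.3556]
[300.07475005 186.90367017]
```

View pics/w1.png

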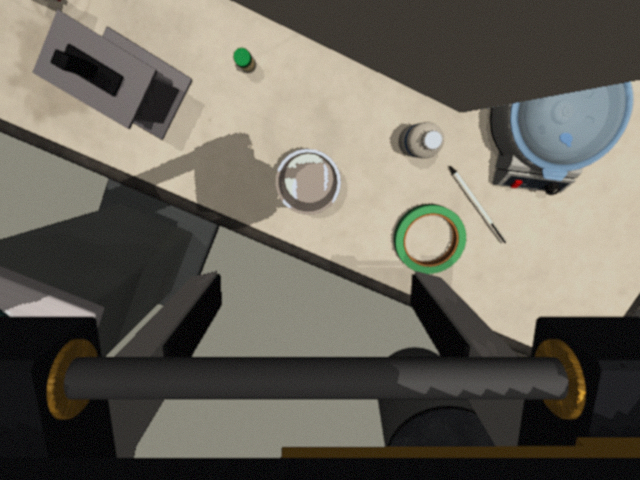

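Wrist view 1: the pot rim is centred at (307.5,180). The holder is at upper left, with the flange from about (53,55) to (122,82).

>>> {"name": "carry_out", "arguments": {
  "targets": [
    [0, 0, -2.5, -1, -4],
    [0, 0, -3.5, -2, 0],
    [0, 0, -4, -2.5, 0],
    [0, 0.5, -4, -2.5, 0],
    [0, 0.5, -4, -2.5, 0],
    [0, 0.5, -2.5, -1, 0],
    [0, 0, 0, 0, -7],
    [0, 0, 0, 0, -7],
    [0, 0, 0, 0, -7],
    [0, 0, 0, 0, -7],
    [0, 0, 0, 0, -7],
    [0, 0, 0, 0, -7],
    [0, 0, 0, 0, -7],
    [0, 0, 0, 0, -7],
    [0, 0, 0, 0, 0],
    [0, 0, 0, 0, 0],
    [0, 0, 0, 0, 0]
  ]
}}

```text
time: 3.1
tool_pos: [0.4553, -0.1556, 0.3406]
ee_rot: [0.934, 1.57, -0.741]
wrist_force: [-0.4, 0.2, -0.5]
width: 0.094
```

```bash
python3 - <<'E'
from h import *
w=load('w1');t=load('top0');print('pot',onz(w,307.5,180,.065).round(4),onz(t,440,261,.065).round(4), tri((w,307.5,180),(t,440,261)).round(4))
s=snap('wrist','w2');o=robot.get_obs();print(o['time'],np.round(o['tool_pos'],4),R().round(3).tolist())
print(proj(s,(.484,-.119,.156)),proj(s,(.456,.109,.006)))
E
```

```text
pot [ 0.4703 -0.3699  0.065 ] [ 0.4586 -0.3652  0.065 ] [ 0.4658 -0.372   0.0296]
3.15 [ 0.4554 -0.1555  0.3406] [[0.0, 0.995, -0.104], [-0.0, -0.104, -0.995], [-1.0, 0.0, 0.0]]
[341.53047799 178.33544048] [292.49073452 -23.95652367]
```

View pics/w2.png

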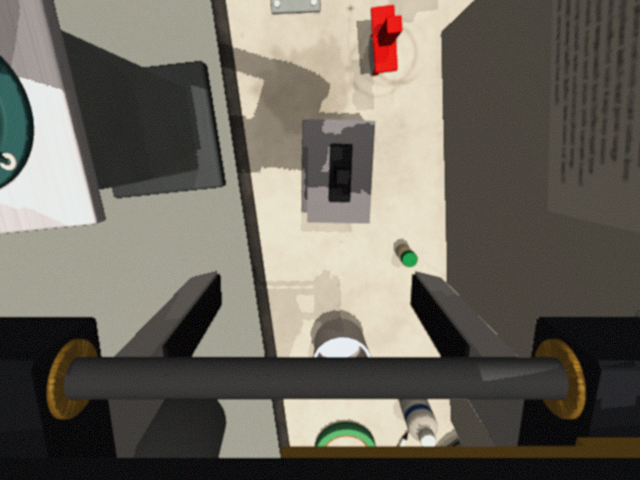

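```bash
python3 - <<'E'
from h import *
def c(f,x0,y0,w,h,k):return cv2.resize(load(f)['image'][y0:y0+h,x0:x0+w][:,:,::-1],None,fx=k,fy=k,interpolation=cv2.INTER_CUBIC)
M=np.zeros((600,800,3),np.uint8)
for im,x,y in[(c('w2',290,110,95,120,5),0,0),(c('w1',270,140,75,75,4),480,0),(c('top0',415,238,50,47,6),480,310)]:M[y:y+im.shape[0],x:x+im.shape[1]]=im
cv2.imwrite('pics/m1.png',M)
E
```

```text
(no output)
```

View pics/m1.png

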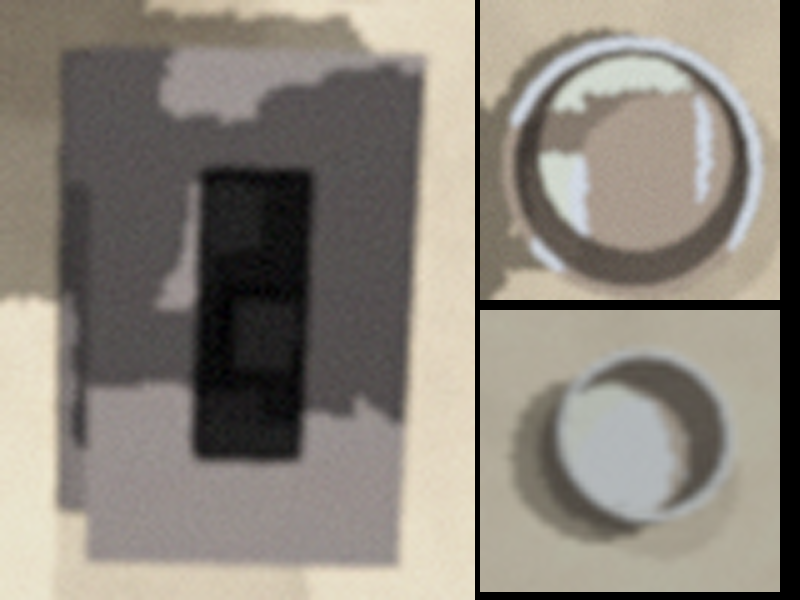

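Pot rim centres refined to w1 (309.3,180.8) and top (442.5,259). Flange centre in w2 is (340.4,173), with its long axis from (341.4,144) to (339.3,201.8).

```bash
python3 - <<'E'
from h import *
w=load('w1');t=load('top0');w2=load('w2')
print('pot',onz(w,309.3,180.8,.065).round(4),onz(t,442.5,259,.065).round(4), tri((w,309.3,180.8),(t,442.5,259)).round(4))
# flange in top crop: corners approx centre (685,197)->
ft=(180+684/4,195+197/4)
print('flange',onz(w2,340.4,173,.106).round(4),onz(t,*ft,.106).round(4),tri((w2,340.4,173),(t,*ft)).round(4))
print('grip top',onz(w2,343.2,176.6,.156).round(4),onz(t,180+684/4,195+182/4,.156).round(4))
q=lambda a,b,z:onz(w2,290+a/5,110+b/5,z)
d=q(257,170,.106)-q(246.5,459,.106);print('len',np.linalg.norm(d),'x yaw',np.degrees(np.arctan2(-d[0],d[1])))
P=[q(60,48,.1),q(425,55,.1),q(400,565,.1),q(87,560,.1)];print('plate',np.mean(P,0).round(4)); e=P[0]+P[1]-P[2]-P[3];print(np.degrees(np.arctan2(-e[0],e[1])),[np.linalg.norm(P[i]-P[i-1]).round(4) for i in range(4)])
print(np.degrees(np.arctan2(R()[1,1],R()[0,1])))
E
```

```text
pot [ 0.4703 -0.3723  0.065 ] [ 0.4644 -0.3719  0.065 ] [ 0.4679 -0.3739  0.0511]
flange [ 0.4862 -0.1177  0.106 ] [ 0.4834 -0.1194  0.106 ] [ 0.4874 -0.12    0.0842]
grip top [ 0.4857 -0.1176  0.156 ] [ 0.4836 -0.116   0.156 ]
len 0.0607585085155207 x yaw -7.230248796407984
plate [ 0.4846 -0.118   0.1   ]
-5.0734217587240025 [np.float64(0.1091), np.float64(0.0764), np.float64(0.1087), np.float64(0.0697)]
-5.949075673884634
```

>>> {"name": "carry_out", "arguments": {
  "targets": [
    [0, 0, 1.3, -2, 0.5],
    [0, 0, 1.3, -2, 0],
    [0, 3, 0, 0, 0],
    [0, 4, 0, 0, 0],
    [0, 4, 0, 0, 0],
    [0, 4, 0, 0, 0],
    [0, 3, 0, 0, 0],
    [0, 2, 0, 0, 0],
    [0, 1.3, 0, 0, 0],
    [0, 1, 0, 0, 0],
    [0, 0, 0, 0, 0],
    [0, 0, 0, 0, 0],
    [0, 0, 0, 0, 0]
  ]
}}

```text
time: 4.45
tool_pos: [0.4867, -0.1185, 0.119]
ee_rot: [1.303, 1.568, -0.378]
wrist_force: [-0.2, 0.2, 1.1]
width: 0.0943
```

>>> {"name": "carry_out", "arguments": {
  "targets": [
    [1, 0, 0, 0, 0],
    [1, 0, 0, 0, 0],
    [1, 0, 0, 0, 0],
    [1, 0, 0, 0, 0],
    [1, 0, 0, 0, 0],
    [1, 0, 0, 0, 0],
    [1, 0, 0, 0, 0],
    [1, 0, 0, 0, 0],
    [1, 0, 0, 0, 0],
    [1, 0, 0, 0, 0]
  ]
}}

```text
time: 5.45
tool_pos: [0.4858, -0.1182, 0.1175]
ee_rot: [0.283, 1.571, -1.398]
wrist_force: [0.0, 0.3, 0.5]
width: 0.0176
```

>>> {"name": "carry_out", "arguments": {
  "targets": [
    [1, 0, 0, 0, 0],
    [1, 0, 0, 0, 0],
    [1, 0, 0, 0, 0],
    [1, -0.5, 0, 0, 0]
  ]
}}

```text
time: 5.85
tool_pos: [0.4851, -0.1179, 0.1217]
ee_rot: [-1.786, 1.569, 2.816]
wrist_force: [-0.1, 0.2, -1.1]
width: 0.0138
```

>>> {"name": "carry_out", "arguments": {
  "targets": [
    [1, -1, 0, 0, 0],
    [1, -2, 0, 0, 0],
    [1, -2, 0, 0, 0],
    [1, -2, 0, 0, 0],
    [1, -2, 0, 0, 0],
    [1, -2, 0, 0, 0],
    [1, 0, 0, 0, 0],
    [1, 0, 0, 0, 0],
    [1, 0, 0, 0, 0]
  ]
}}

```text
time: 6.75
tool_pos: [0.4852, -0.118, 0.2312]
ee_rot: [-1.759, 1.569, 2.843]
wrist_force: [-0.1, -0.4, -1.5]
width: 0.0137
```

```bash
python3 - <<'E'
from h import *
a=snap('wrist','w3');s=snap('side','s3');o=robot.get_obs();print(o['time'],np.round(o['tool_pos'],4),R().round(3).tolist(),o['width'])
p=np.array(o['tool_pos']);h=p-[0,0,.082];print(proj(s,h),proj(a,h))
M=np.zeros((480,800,3),np.uint8)
u,v=proj(s,h).astype(int);M[:480,:400]=cv2.resize(s['image'][v-60:v+60,u-50:u+50][:,:,::-1],(400,480),interpolation=cv2.INTER_CUBIC)
M[:300,400:]=cv2.resize(a['image'][:,:,::-1],(400,300));cv2.imwrite('pics/m3.png',M)
E
```

```text
6.85 [ 0.4851 -0.1179  0.231 ] [[-0.003, 0.994, -0.11], [0.001, -0.11, -0.994], [-1.0, -0.003, -0.001]] 0.013612333790240086
[317.6497679  203.47754162] [315.1499704  246.90086516]
```

View pics/m3.png

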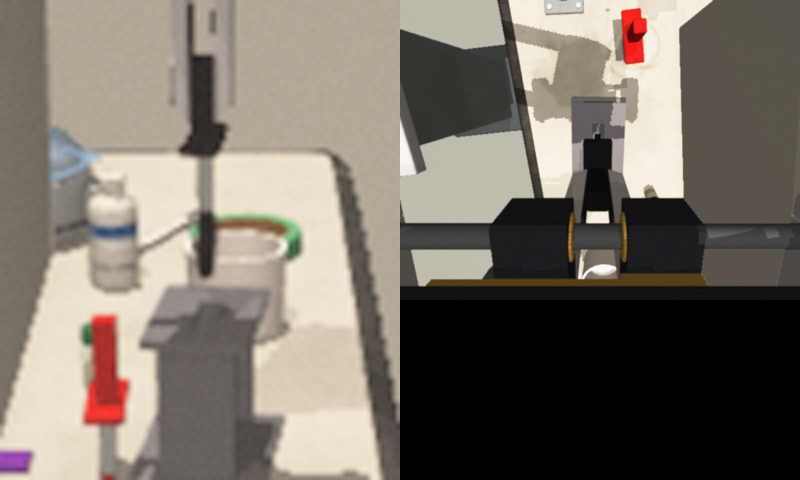

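The mirror is held and clear of the holder, edge-on to the side camera. Next I move over the pot.

>>> {"name": "carry_out", "arguments": {
  "targets": [
    [1, 0, 0.1, 1, 0],
    [1, 0, 0.1, 2, 0],
    [1, 0, 0.1, 3, 0],
    [1, 0, 0.2, 3.5, 0],
    [1, 0, 0.2, 4, 0],
    [1, 0, 0.2, 4, 0],
    [1, 0, 0.2, 3.5, 0],
    [1, 0, 0, 2.5, 0],
    [1, 0, 0, 1.4, 0],
    [1, 0, 0, 0.5, 0],
    [1, 0, 0, 0, 0],
    [1, 0, 0, 0, 0],
    [1, 0, 0, 0, 0]
  ]
}}

```text
time: 8.15
tool_pos: [0.4691, -0.3707, 0.2329]
ee_rot: [1.425, 1.57, -0.255]
wrist_force: [-0.1, 0.0, -0.5]
width: 0.0139
```

```bash
python3 - <<'E'
from h import *
a=snap('top','t4');s=snap('side','s4');o=robot.get_obs();print(np.round(o['tool_pos'],4))
M=np.zeros((480,800,3),np.uint8)
p=proj(s,(.468,-.372,.09)).astype(int);q=proj(a,(.468,-.372,.065)).astype(int);print(p,q)
M[:,:400]=cv2.resize(s['image'][p[1]-60:p[1]+60,p[0]-50:p[0]+50][:,:,::-1],(400,480),interpolation=cv2.INTER_CUBIC)
M[:,400:]=cv2.resize(a['image'][q[1]-60:q[1]+60,q[0]-50:q[0]+50][:,:,::-1],(400,480),interpolation=cv2.INTER_CUBIC)
cv2.imwrite('pics/m4.png',M)
E
```

```text
[ 0.469  -0.3709  0.2329]
[324 196] [442 257]
```

View pics/m4.png

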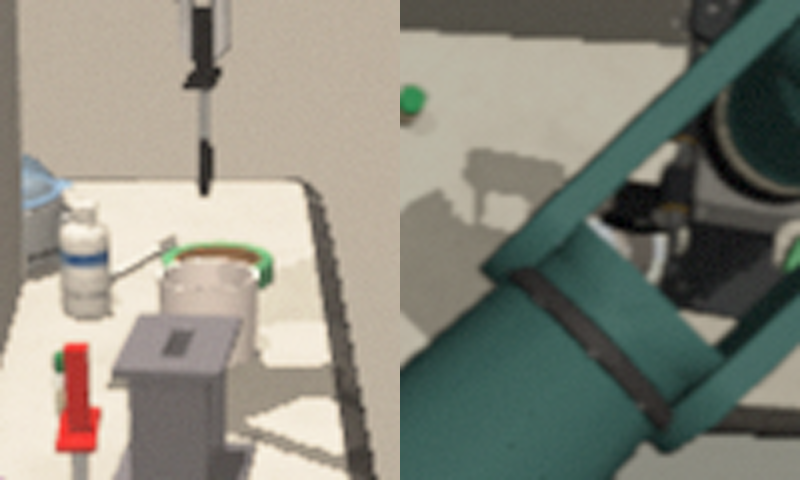

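The head lines up with the pot in the side view (head column 205, rim centre about 208). Now the dip.

>>> {"name": "carry_out", "arguments": {
  "targets": [
    [1, 1, 0, 0.1, 0],
    [1, 2, 0, 0, 0],
    [1, 2, 0, 0, 0],
    [1, 2, 0, 0, 0],
    [1, 1.5, 0, 0, 0],
    [1, 1.5, 0, 0, 0],
    [1, 1, 0, 0, 0],
    [1, 0.4, 0, 0, 0],
    [1, 0, 0, 0, 0],
    [1, 0, 0, 0, 0],
    [1, 0, 0, 0, 0],
    [1, 0, 0, 0, 0]
  ]
}}

```text
time: 9.45
tool_pos: [0.4689, -0.3732, 0.1194]
ee_rot: [0.889, 1.569, -0.792]
wrist_force: [-0.5, -0.9, -1.3]
width: 0.0137
```

>>> {"name": "carry_out", "arguments": {
  "targets": [
    [1, 0, 0, 0, 0],
    [1, -1, 0, 0, 0],
    [1, -2, 0, 0, 0],
    [1, -2, 0, 0, 0],
    [1, -2, 0, 0, 0],
    [1, -2, 0, 0, 0],
    [1, -2, 0, 0, 0],
    [1, -0.6, 0, 0, 0],
    [1, 0, 0, 0, 0],
    [1, 0, 0, 0, 0]
  ]
}}

```text
time: 10.45
tool_pos: [0.4683, -0.3726, 0.2337]
ee_rot: [-2.188, 1.57, 2.414]
wrist_force: [-0.7, -0.0, -1.8]
width: 0.0142
```

>>> {"name": "carry_out", "arguments": {
  "targets": [
    [1, 0, 0, -1, 0],
    [1, 0, -0.3, -2.5, 0],
    [1, 0, -0.5, -3.5, 0],
    [1, 0, -0.5, -4, 0],
    [1, 0, -0.6, -4, 0],
    [1, 0, -0.6, -4, 0],
    [1, 0, -0.6, -4, 0],
    [1, 0, -0.6, -4, 0],
    [1, 0, -0.6, -4, 0],
    [1, 0, -0.6, -4, 0],
    [1, 0, -0.6, -4, 0],
    [1, 0, -0.6, -3.5, 0],
    [1, 0, -0.5, -2.5, 0],
    [1, 0, 0, -1.8, 0],
    [1, 0, 0, -1, 0],
    [1, 0, 0, 0, 0],
    [1, 0, 0, 0, 0]
  ]
}}

```text
time: 12.15
tool_pos: [0.4554, 0.1092, 0.234]
ee_rot: [-0.832, 1.57, -2.513]
wrist_force: [0.2, -0.4, -0.8]
width: 0.0139
```

>>> {"name": "carry_out", "arguments": {
  "targets": [
    [1, 0, 0, 0, 4],
    [1, 0, 0, 0, 6],
    [1, 0, 0, 0, 7],
    [1, 0, 0, 0, 7],
    [1, 0, 0, 0, 7],
    [1, 0, 0, 0, 7],
    [1, 0, 0, 0, 7],
    [1, 0, 0, 0, 7],
    [1, 0, 0, 0, 6],
    [1, 0, 0, 0, 4],
    [1, 0, 0, 0, 0],
    [1, 0, 0, 0, 0],
    [1, 0, 0, 0, 0]
  ]
}}

```text
time: 13.45
tool_pos: [0.4557, 0.1091, 0.2344]
ee_rot: [0.941, 1.571, -1.823]
wrist_force: [0.5, 0.4, -1.2]
width: 0.0136
```

```bash
python3 - <<'E'
from h import *
t=snap('top','t5');s=snap('side','s5');w=snap('wrist','w5');o=robot.get_obs();p=np.array(o['tool_pos']);r=R();print(o['time'],p.round(4),r.round(3).tolist(),np.round(o['joint_positions'],2))
M=np.zeros((560,800,3),np.uint8)
u,v=proj(s,p-[0,0,.14]).astype(int);print(u,v)
M[:,:480]=cv2.resize(s['image'][v-70:v+70,u-60:u+60][:,:,::-1],(480,560),interpolation=cv2.INTER_CUBIC)
M[:240,480:]=cv2.resize(w['image'][:,:,::-1],(320,240),interpolation=cv2.INTER_AREA)
M[240:480,480:]=cv2.resize(t['image'][195:315,150:310][:,:,::-1],(320,240))
cv2.imwrite('pics/m5.png',M)
E
```

```text
13.6 [0.4557 0.1094 0.2344] [[0.0, 0.369, -0.929], [-0.0, -0.929, -0.369], [-1.0, 0.0, 0.0]] [ 0.11 -0.1   1.5  -0.    1.74  1.31]
329 258
```

View pics/m5.png

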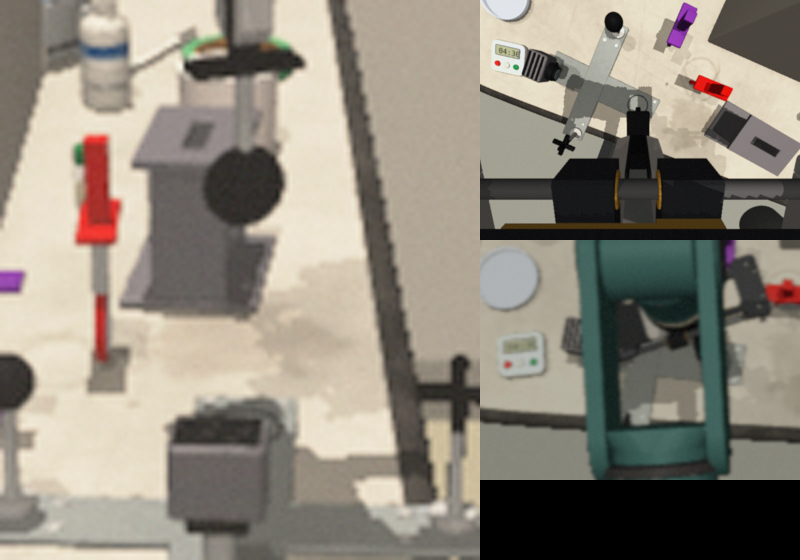

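The head's back (dark) faces the side camera, so the glass is on tool +y. I turn half round the other way.

>>> {"name": "carry_out", "arguments": {
  "targets": [
    [1, 0, 0, 0, -4],
    [1, 0, 0, 0, -7],
    [1, 0, 0, 0, -8],
    [1, 0, 0, 0, -8],
    [1, 0, 0, 0, -8],
    [1, 0, 0, 0, -8],
    [1, 0, 0, 0, -8],
    [1, 0, 0, 0, -8],
    [1, 0, 0, 0, -8],
    [1, 0, 0, 0, -8],
    [1, 0, 0, 0, -8],
    [1, 0, 0, 0, -8],
    [1, 0, 0, 0, -8],
    [1, 0, 0, 0, -8],
    [1, 0, 0, 0, -8],
    [1, 0, 0, 0, -8],
    [1, 0, 0, 0, -8],
    [1, 0, 0, 0, -8],
    [1, 0, 0, 0, -8],
    [1, 0, 0, 0, -8]
  ]
}}

```text
time: 15.6
tool_pos: [0.4557, 0.1096, 0.2345]
ee_rot: [-1.236, 1.571, -1.287]
wrist_force: [0.8, -0.0, -0.8]
width: 0.0139
```

>>> {"name": "carry_out", "arguments": {
  "targets": [
    [1, 0, 0, 0, -8],
    [1, 0, 0, 0, -8],
    [1, 0, 0, 0, -6],
    [1, 0, 0, 0, -4],
    [1, 0, 0, 0, 0],
    [1, 0, 0, 0, 0],
    [1, 0, 0, 0, 0]
  ]
}}

```text
time: 16.3
tool_pos: [0.4557, 0.1096, 0.2345]
ee_rot: [-1.543, 1.571, -1.149]
wrist_force: [0.0, -1.0, -0.8]
width: 0.0136
```

```bash
python3 - <<'E'
from h import *
s=snap('side','s6');w=snap('wrist','w6');o=robot.get_obs();p=np.array(o['tool_pos']);r=R();print(o['time'],p.round(4),r.round(3).tolist(),np.round(o['joint_positions'],2))
M=np.zeros((600,800,3),np.uint8)
M[:,:480]=cv2.resize(load('w5')['image'][10:310,110:350][:,:,::-1],(480,600),interpolation=cv2.INTER_CUBIC)
u,v=proj(s,p-[0,0,.09]).astype(int);print(u,v)
M[:350,480:]=cv2.resize(s['image'][v-22:v+22,u-20:u+20][:,:,::-1],(320,350),interpolation=cv2.INTER_CUBIC)
M[360:600,480:]=cv2.resize(w['image'][:,:,::-1],(320,240),interpolation=cv2.INTER_AREA)
cv2.imwrite('pics/m6.png',M)
E
```

```text
16.4 [0.4557 0.1096 0.2345] [[0.0, -0.385, 0.923], [-0.0, 0.923, 0.385], [-1.0, -0.0, 0.0]] [ 0.11 -0.1   1.5  -0.    1.74 -1.85]
329 237
```

View pics/m6.png

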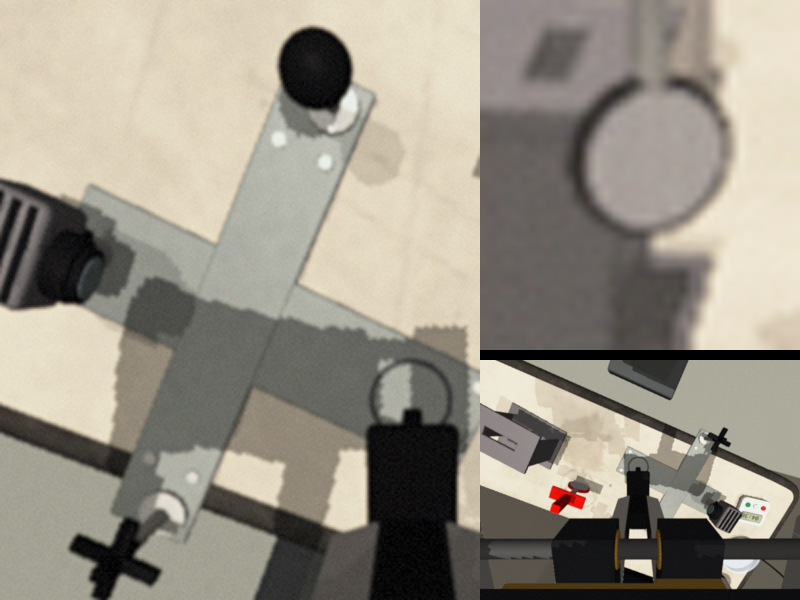

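The glass now faces the camera side. Stand pixels in w5: ring (315.5,209.5), lens (155.5,149.5), ball (268,44), cross centre (168.5,290).

```bash
python3 - <<'E'
from h import *
from scipy.optimize import least_squares
w=load('w5');t=load('top0');s=load('side0')
L=lambda x,y,z:(x,y,z)
obs=[(w,315.5,209.5,(0,0,.006)),(w,155.5,149.5,(.15,0,.08)),(w,268,44,(.096,-.115,.08)),(w,168.5,290,(.096,.115,.08)),
(t,180+351/4,195+243/4,(0,0,.006)),(t,180+178/4,195+378/4,(.096,.115,.08)),(t,180+225/4,195+45/4,(.096,-.115,.08)),
(s,240+106/3.5,180+361/3.5,(.096,-.115,.08)),(s,240+503/3.5,180+374/3.5,(.096,.115,.08))]
def W(q,p):
    c,n=np.cos(q[2]),np.sin(q[2]);return np.array([q[0]+c*p[0]-n*p[1],q[1]+n*p[0]+c*p[1],p[2]])
for sel in (obs,obs[:4],obs[4:7],obs[7:]):
    f=lambda q:np.concatenate([proj(a,W(q,p))-[u,v] for a,u,v,p in sel])
    r=least_squares(f,[.456,.109,1.5]);q=r.x;print(q[:2].round(4),np.degrees(q[2]).round(2),r.fun.round(1))
    if sel is obs:
        for n,p in(('ring',(0,0,.08)),('lens',(.15,0,.08)),('cross',(.096,.115,.08)),('mid',(.123,.0575,.08))):print(n,W(q,p).round(4))
        Q=q
print(onz(w,315.5,209.5,.006),onz(t,267.75,255.75,.006))
print('want yaw',np.degrees(Q[2])+np.degrees(np.arctan2(57.5,123)),'tool y',np.degrees(np.arctan2(R()[1,1],R()[0,1])))
E
```

```text
[0.4579 0.1103] 86.44 [ 0.2  0.4 -0.3 -0.1 -0.   0.7  0.4  0.5 -0.4 -0.7 -1.6 -0.7 -0.4 -0.8
 -0.8  0.2 -0.9 -0.7]
ring [0.4579 0.1103 0.08  ]
lens [0.4672 0.26   0.08  ]
cross [0.3491 0.2133 0.08  ]
mid [0.4082 0.2366 0.08  ]
[0.4582 0.1104] 86.43 [ 0.2  0.1 -0.4 -0.5 -0.   0.3  0.3  0.1]
[0.4568 0.1078] 87.08 [ 0.4 -0.3 -0.3  0.3 -0.1 -0. ]
[0.4548 0.1115] 85.52 [ 0.1  0.  -0.1  0. ]
[0.45825155 0.11066151 0.006     ] [0.45600202 0.10901408 0.006     ]
want yaw 111.49884987688105 tool y 112.63869992738353
```

```bash
python3 - <<'E'
from h import *
s=load('s6');p=np.array(robot.get_obs()['tool_pos']);n=R()[:,1]
print('glass expected px',proj(s,p+.004*n-[0,0,.0825]),'seen',331,234)
E
```

```text
glass expected px [330.09748954 234.98253765] seen 331 234
```

>>> {"name": "carry_out", "arguments": {
  "targets": [
    [1, 0, -0.2, 0.1, 0.6],
    [1, 0.5, -0.2, 0.1, 0.5],
    [1, 1, 0, 0, 0],
    [1, 1, 0, 0, 0],
    [1, 1, 0, 0, 0],
    [1, 1, 0, 0, 0],
    [1, 1, 0, 0, 0],
    [1, 1, 0, 0, 0],
    [1, 0.7, 0, 0, 0],
    [1, 0, 0, 0, 0],
    [1, 0, 0, 0, 0],
    [1, 0, 0, 0, 0],
    [1, 0, 0, 0, 0]
  ]
}}

```text
time: 17.7
tool_pos: [0.4595, 0.1066, 0.1631]
ee_rot: [-0.359, 1.569, 0.017]
wrist_force: [-0.5, -0.1, -0.6]
width: 0.0136
```

```bash
python3 - <<'E'
from h import *
s=snap('side','s7');w=snap('wrist','w7');t=snap('top','t7');o=robot.get_obs();p=np.array(o['tool_pos']);r=R();print(o['time'],p.round(4),np.degrees(np.arctan2(r[1,1],r[0,1])),np.round(o['wrist_force'],1),o['width'])
g=p+.004*r[:,1]-[0,0,.0825];print('glass',g.round(4),'px',proj(s,g))
M=np.zeros((600,800,3),np.uint8)
u,v=proj(s,g).astype(int)
M[:,:400]=cv2.resize(s['image'][v-38:v+37,u-25:u+25][:,:,::-1],(400,600),interpolation=cv2.INTER_CUBIC)
M[:300,400:]=cv2.resize(w['image'][:,:,::-1],(400,300),interpolation=cv2.INTER_AREA)
M[300:,400:]=cv2.resize(s['image'][165:405,160:480][:,:,::-1],(400,300))
print(u,v);cv2.imwrite('pics/m7.png',M)
E
```

```text
17.85 [0.4592 0.1066 0.1628] 111.56874512779346 [-0.5 -0.3 -0.3] 0.01379228165444236
glass [0.4578 0.1103 0.0803] px [328.55816459 264.82231488]
328 264
```

View pics/m7.png

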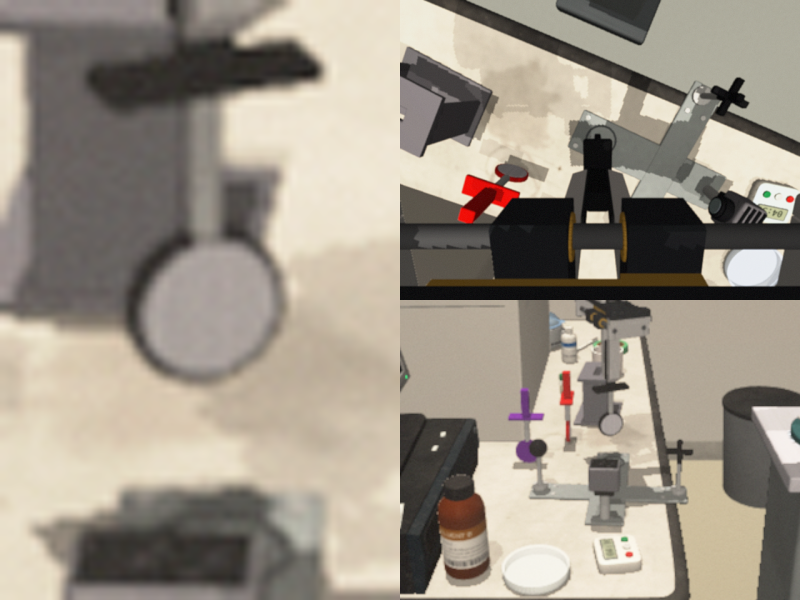

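The glass is seen at about (329.2,264.5) against (328.6,264.8) predicted. I'll check that the pot stayed put, then hand in.

```bash
python3 - <<'E'
from h import *
a,b=load('top0')['image'],load('t7')['image']
# pot region & others by phase correlation
for n,(x,y,w,h) in dict(pot=(418,240,48,40),wash=(468,212,26,28),timer=(155,238,34,30),dish=(145,198,40,34)).items():
    f=lambda i:cv2.cvtColor(i[y:y+h,x:x+w],cv2.COLOR_RGB2GRAY)
    T=f(a)[5:-5,5:-5];m=cv2.matchTemplate(f(b),T,cv2.TM_CCOEFF_NORMED);print(n,np.subtract(cv2.minMaxLoc(m)[3],5),m.max().round(2))
print(robot.close_job())
E
```

```text
pot [0 0] 1.0
wash [0 0] 1.0
timer [0 0] 1.0
dish [0 0] 1.0
the job is handed in; nothing more can be done
None
```

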